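Set the warming plate under the mug

TASK

A mug stands on one of two identical warming plates. With a fingertip on the flat knurled dial in front of that mug, turn the dial clockwise by friction until it clicks into the two-dot setting, then let go. Do not lift, shift or tip the mug, leave the other plate's dial at off, and leave the salt shaker and the spice jar where they are.

Things in the scene. Friction and masses are not known exactly. Their poses are not given: they have to be found in the camera images.
- dial_a_centre (a point): centre of the top of the dial to turn (warming plate A, under the mug), on its upright axis, 75 mm above the worktop: a flat black rubber disc 93 mm across its knurled rim, 20 mm thick, smooth flat top. On a soft spring: starts to sink at 2 N, 4 mm down at 8 N, then a hard stop. Axes: x towards the warming plate 140 mm away, z up; this point neither turns nor sinks with the dial
- dial_a_pointer (a point): outer end of the thin light pointer line on the top of dial A, 43 mm from its axis; turns and sinks with the dial. A fingertip pressed on the top with 5 to 10 N, 30 mm from the axis, and moved round the axis turns the dial by friction (2 to 3 N sideways are needed)
- dial_a (a joint): angle of dial A in rad, clockwise from above. Clicks: 0 off (bar), 0.785 one dot, 1.571 two dots, 2.356 three dots; end stops just outside. Starts at off or one dot, rarely resting between them; near a click it snaps in when let go. The raised marks are on the white housing round the robot's side of the dial, off at the right, three dots at the left as seen from the robot
- dial_b_centre (a point): the same point on the other, empty warming plate B, identical to A; its dial is off and is to be left alone
- dial_b (a joint): angle of dial B in rad, as for dial A; 0 = off, where it starts and stays
- warmer_a_plate (a point): centre of the top of round warming plate A, dark metal, 110 mm across, 42 mm above the worktop. Each unit is a fixed white housing 266 mm long and 132 mm wide: the dial on its 50 mm high block nearer the robot, the plate on its 34 mm high block behind
- mug_centre (a point): middle (half-way up) of the loose white mug that stands upright on warming plate A; 92 mm across, 127 mm with its handle, 95 mm high (its rim is about 137 mm above the worktop); z is up along the mug
- salt_shaker_centre (a point): middle of a loose salt shaker, 44 mm across and 90 mm high, between the two units; a bystander
- spice_jar_centre (a point): middle of a loose spice jar, 41 mm across and 105 mm high, right of the units; a bystander

How it is judged:
By the outcome, as a careful person would: the job done as asked, in the order asked, and still so for the second after the job is handed in, with the robot touching nothing.
It also fails if it takes over 45 s, if anything falls off the work surface, if the arm or the gripper's body presses on something with over 40 N, if the wrist force passes 120 N, or if a joint passes its speed limit or range.

ROBOT

A 6-joint arm with a two-finger parallel gripper is mounted at the origin on a cart in front of the work surface, level with it; the furniture and walls round the work are solid. World frame = base frame: x ahead of the robot, y to its left, z up, the work surface at z = 0. Lengths are in m, angles in rad, forces in N, time in s.
With the tool pointing down it reaches from about 0.3 to 0.875 m from the base axis. Payload 6.4 kg.
Tool frame: the origin (TCP) lies midway between the tips of the shut fingers; the grasp point (between the pads) lies 19 mm behind it; z points along the fingers, y is the direction in which the jaws open and shut (so a half turn about z gives the same grasp; the last joint's range is limited). The gripper opens to 88 mm and grips with 3 to 60 N. Pads are 18 mm wide; open, the fingers measure 123 mm over their backs; the gripper's body (75 mm by 187 mm) begins 45 mm behind the grasp point.
Start: joints at [-1.45, 0.181, 1.607, -0, 1.354, -0.206], TCP at [0.185, -0.545, 0.239] pointing down, gripper open.
Joint ranges: [-2.99, 2.99], [-0.89, 2.07], [0.3, 2.58], [-1.14, 4.28], [0, 2.63], [-3.12, 3.12]. Speed limits (rad/s): [2.57, 2.57, 3.01, 3.14, 3.14, 3.14].

INTERFACE

Orientations are given as a unit quaternion [w, x, y, z].
In Python, from cell import arm, capture gives the robot as it stands. The module is installed in compiled form; this text tells all that it offers.
- The arm moves only by the tool send_rows, never from a script. Its argument "steps" is a list of rows, each an object with "offset": the shift along the tool's x, y, z in m, a list of three; "rotation": the turn, a rotation vector about the tool's x, y, z in degrees, a list of three; "gripper": the opening, from 0 (shut) to 1 (fully open). In form: [{"offset": [dx, dy, dz], "rotation": [ax, ay, az], "gripper": gripper}, ...]. A call has exactly 10 rows; each row shifts and turns the commanded pose from where the row before left it, along the tool's axes as they then stand; what a row does not reach is not made up. A row lasts 1/12 s, in which the tool goes at most 41.7 mm and 7.16 degrees, less where a joint would pass 70% of its speed; a pose out of reach is approached as far as the arm can. A call is refused whole if a number of a shift passes 0.0417 or a number of a turn 7.16, either way. A call with a gripper value outside its range is refused whole. The fingers move at their own pace and stop on an object; "grip_force" is the grip in N (left out, the last holds). Time passes only in rows, so rows that do not move let the fingers close, or fill a call up. It gives the time, the measured TCP pose, the force and the opening at its end, in the units of the state.
- arm.get_obs(): the state, without advancing time (a new reading comes with each control period).
- capture(name): name is "side" or "top"; returns a dict with "image" (480x640x3 uint8, red, green, blue), "vertical_fov" (degrees; the focal length in pixels is half the picture's height over the tangent of half this angle, whatever the lens; pixels are square), "cx", "cy" (the principal point, pixels), "cam_to_world" (4x4, takes a point from camera to world coordinates). Camera axes: x right, y down, z forward; pixel columns grow to the right and rows downward; lengths in m; the calibration is good to about 2 mm. A picture is of the moment at which its call begins. There is no depth.
- arm.sign_off(): hands the job in, once; it reports no verdict.
The state is a dict: "t": time; "joint_pos": joint angles; "qd": joint speeds; "effort": joint torques, N m; "eef_pos": TCP position; "orientation": TCP orientation; "force": force on the tool from outside, world axes, zero at the start; "ft_torque": the same for the moment, N m; "opening": finger opening in m.
Only numpy, scipy, OpenCV 4.12 (cv2) and the standard library are available. Lean on these libraries where they do the work, as an engineer would, in place of code of your own. Each camera call takes 0.05 s, during which the arm holds its last target. There are 200 camera calls.

## Working session

There is one attempt and no reset: what is moved stays moved. The work goes in short steps, Python scripts to look and compute and a tool call to move; the robot and the scene stay as the last step left them, time stands still between calls to the robot, and variables do not carry over. Pictures are saved under pics/ and viewed, about 8 in all and at most 12, crops included, and the job is handed in when it is done.

Besides the shell and the picture viewer there is one more tool, called after "Request:" as name([rows], argument=value, ...), one row to a line, values as JSON. send_rows: Moves the arm, as the interface text tells. Its arguments: {"type":"object","properties":{"steps":{"type":"array"},"grip_force":{"type":"number"}},"required":["steps"]}

```bash
mkdir -p pics; cat > h.py <<'E'
import numpy as np, cv2
from cell import arm, capture
def save(c,n): cv2.imwrite(f'pics/{n}.png',c['image'][:,:,::-1])
def K(c):
    h=c['image'].shape[0]; return h/2/np.tan(np.radians(c['vertical_fov'])/2)
def ray(c,u,v,z):
    f=K(c);T=np.array(c['cam_to_world']);d=T[:3,:3]@np.array([(u-c['cx'])/f,(v-c['cy'])/f,1]);o=T[:3,3]
    return o+d*(z-o[2])/d[2]
def proj(c,p):
    T=np.linalg.inv(np.array(c['cam_to_world']));q=T[:3,:3]@np.array(p)+T[:3,3];f=K(c)
    return q[0]/q[2]*f+c['cx'],q[1]/q[2]*f+c['cy']
E
python3 - <<'E'
from h import *
for n in('top','side'):
    c=capture(n);save(c,n+'0');print(n,c['vertical_fov'],c['cx'],c['cy'],np.round(c['cam_to_world'],3).tolist())
o=arm.get_obs();print({k:np.round(v,3).tolist() for k,v in o.items()})
E
```

```text
top 56.85847599019845 319.64787658810263 241.99212134740188 [[0.012, -0.986, 0.164, 0.375], [-1.0, -0.009, 0.023, -0.28], [-0.022, -0.165, -0.986, 0.947], [0.0, 0.0, 0.0, 1.0]]
side 56.41285279767531 327.23653545776745 241.70088248834088 [[0.917, -0.183, 0.354, 0.227], [-0.399, -0.399, 0.826, -0.971], [-0.01, -0.899, -0.439, 0.471], [0.0, 0.0, 0.0, 1.0]]
{'t': 0.1, 'joint_pos': [-1.45, 0.181, 1.608, -0.0, 1.354, -0.206], 'qd': [-0.001, -0.002, -0.002, -0.001, 0.002, -0.0], 'effort': [0.001, -43.482, -34.269, 0.07, 0.034, -0.0], 'eef_pos': [0.185, -0.544, 0.238], 'orientation': [-0.001, 0.987, 0.163, 0.0], 'force': [-0.151, 0.034, 0.571], 'ft_torque': [-0.019, 0.028, -0.01], 'opening': 0.088}
```

View pics/top0.png

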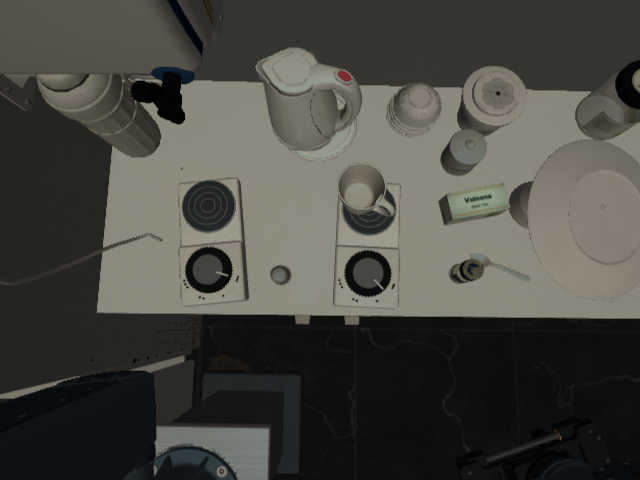

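View pics/side0.png

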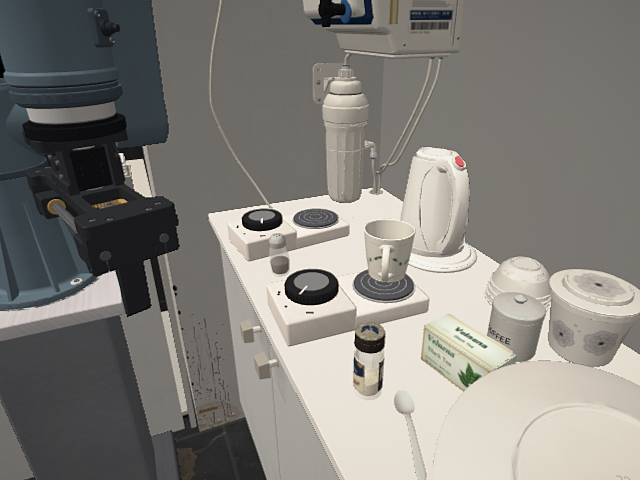

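The top view shows the mug on the right-hand unit, with dial A at about (368,272) and its pointer towards (383,290). Dial B is at (209,270), the shaker at (281,274) and the jar at (463,271). Next I'll measure these and zoom in.

```bash
cat > meas.py <<'E'
from h import *
def dial(c,u0,v0,z=.075,r=45):
    g=cv2.cvtColor(c['image'],cv2.COLOR_RGB2GRAY)
    m=np.zeros_like(g);y0,x0=int(v0-r),int(u0-r)
    m[y0:y0+2*r,x0:x0+2*r]=(g[y0:y0+2*r,x0:x0+2*r]<45)*255
    cs,_=cv2.findContours(m,cv2.RETR_EXTERNAL,cv2.CHAIN_APPROX_NONE)
    return [ (cv2.fitEllipse(k),cv2.contourArea(k)) for k in cs if cv2.contourArea(k)>300]
E
python3 - <<'E'
from meas import *
t=capture('top');s=capture('side')
for nm,c,uv in(('topA',t,(368,272)),('topB',t,(209,270)),('sideA',s,(311,287)),('sideB',s,(262,220))):
    for e,a in dial(c,*uv,r=32 if 'side' in nm else 30): print(nm,e,a,ray(c,*e[0],.070).round(4))
print('mark',ray(t,383,290,.075).round(4))
a=cv2.resize(t['image'][225:325,325:425],(500,500),interpolation=cv2.INTER_CUBIC)
cv2.imwrite('pics/z1.png',a[:,:,::-1])
print('shaker',ray(t,281,274,.09).round(3),'jar',ray(t,470,270,.1).round(3),'kettle/mug',ray(t,363,185,.13).round(3))
E
```

```text
topA ((367.40496826171875, 273.07171630859375), (41.42535400390625, 42.004791259765625), 81.1626968383789) 770.5 [ 0.4597 -0.3548  0.07  ]
topB ((208.413818359375, 269.6258850097656), (44.13063430786133, 45.830753326416016), 61.7935905456543) 1584.5 [ 0.4634 -0.0382  0.07  ]
sideA ((310.9308166503906, 286.8857116699219), (34.63254928588867, 53.81645202636719), 87.58901977539062) 1460.0 [ 0.4562 -0.3637  0.07  ]
sideB ((261.6996154785156, 219.55201721191406), (20.94719886779785, 37.60824966430664), 86.26373291015625) 377.5 [ 0.4609 -0.0469  0.07  ]
mark [ 0.4264 -0.3845  0.075 ]
shaker [ 0.454 -0.186  0.09 ] jar [ 0.465 -0.547  0.1  ] kettle/mug [ 0.622 -0.342  0.13 ]
```

View pics/z1.png

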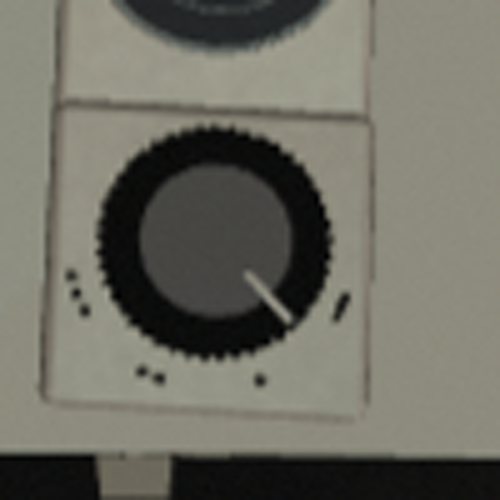

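Zoomed in, the pointer end is at (292,321). The bar is at (341,306), one dot at (260,380), two dots at (150,375) and three dots at (77,293). The pointer seems to rest between off and one dot, so I'll get the angles in world coordinates.

```bash
python3 - <<'E'
from meas import *
t=capture('top')
z=lambda u,v,h:ray(t,325+(u+.5)/5-.5,225+(v+.5)/5-.5,h)
g=cv2.cvtColor(t['image'],cv2.COLOR_RGB2GRAY)
m=((g[225:325,325:425]<45)*255).astype(np.uint8);m[:24]=0;m[73:]=0;m[:,68:]=0;m[:,:18]=0
k=max(cv2.findContours(m,cv2.RETR_EXTERNAL,cv2.CHAIN_APPROX_NONE)[0],key=cv2.contourArea)
h=cv2.convexHull(k); P=np.array([ray(t,u+325,v+225,.075) for u,v in h[:,0]])
(x,y),r=cv2.minEnclosingCircle(P[:,:2].astype(np.float32));print('circle',x,y,r)
c=np.array([x,y])
def ang(p): d=p[:2]-c; return np.degrees(np.arctan2(-d[0],-d[1])),np.hypot(*d)
print('ptr',ang(z(292,321,.075)),'in',ang(z(248,273,.075)))
for n,uv in dict(bar=(341,306),one=(260,380),two=(150,375),three=(77,293)).items(): print(n,ang(z(*uv,.0505)))
# housing front edge direction / side edges
a,b=z(45,400,.05),z(365,417,.05);print('front corners',a,b,'yaw deg',np.degrees(np.arctan2(a[0]-b[0],a[1]-b[1])))
print('disc grey centre',z(215,241,.075), 'plate A dark', ray(t,369,211,.042))
E
```

```text
circle 0.4593506455421448 -0.3545771837234497 0.04549616947770119
ptr (np.float64(45.54494433469025), np.float64(0.04282921916662017)) in (np.float64(42.72089056377028), np.float64(0.01768671789759791))
bar (np.float64(23.45476646534638), np.float64(0.057374631884002956))
one (np.float64(69.32023780604189), np.float64(0.05635459631219273))
two (np.float64(115.13085083478512), np.float64(0.05660487398360102))
three (np.float64(160.64752101235106), np.float64(0.056619286925560945))
front corners [ 0.39769944 -0.28856679  0.05      ] [ 0.39248994 -0.41617075  0.05      ] yaw deg 2.3378355766892835
disc grey centre [ 0.45980067 -0.35472216  0.075     ] plate A dark [ 0.59243301 -0.36116346  0.042     ]
```

Dial A is at about (0.4595, -0.3547). Its pointer rests between off and one dot (45°), and two dots is at about 115°, so it needs about 70° clockwise. I'll shut the gripper, square the tool to the world axes and approach on the robot's side of the dial, away from the mug.

Request:
send_rows([
  {"offset": [0, 0, 0], "rotation": [0, 0, 6.25], "gripper": 0},
  {"offset": [0, 0, 0], "rotation": [0, 0, 6.25], "gripper": 0},
  {"offset": [0, 0, 0], "rotation": [0, 0, 6.25], "gripper": 0},
  {"offset": [0.03, -0.02, 0], "rotation": [0, 0, 0], "gripper": 0},
  {"offset": [0.03, -0.02, 0], "rotation": [0, 0, 0], "gripper": 0},
  {"offset": [0.03, -0.02, 0], "rotation": [0, 0, 0], "gripper": 0},
  {"offset": [0.03, -0.02, 0], "rotation": [0, 0, 0], "gripper": 0},
  {"offset": [0.03, -0.02, 0], "rotation": [0, 0, 0], "gripper": 0},
  {"offset": [0.03, -0.02, 0], "rotation": [0, 0, 0], "gripper": 0},
  {"offset": [0, 0, 0], "rotation": [0, 0, 0], "gripper": 0},
], grip_force=20)

```text
t: 1.08
eef_pos: [0.3689, -0.4209, 0.2387]
orientation: [-0.001, 1.0, 0.002, 0.001]
force: [-0.4, -0.3, 0.1]
opening: 0.0235
```

Request:
send_rows([
  {"offset": [0.022, -0.016, 0.01], "rotation": [0, 0, 0], "gripper": 0},
  {"offset": [0.022, -0.017, 0.01], "rotation": [0, 0, 0], "gripper": 0},
  {"offset": [0.022, -0.016, 0.01], "rotation": [0, 0, 0], "gripper": 0},
  {"offset": [0, 0, 0.025], "rotation": [0, 0, 0], "gripper": 0},
  {"offset": [0, 0, 0.025], "rotation": [0, 0, 0], "gripper": 0},
  {"offset": [0, 0, 0.025], "rotation": [0, 0, 0], "gripper": 0},
  {"offset": [0, 0, 0.02], "rotation": [0, 0, 0], "gripper": 0},
  {"offset": [0, 0, 0.015], "rotation": [0, 0, 0], "gripper": 0},
  {"offset": [0, 0, 0], "rotation": [0, 0, 0], "gripper": 0},
  {"offset": [0, 0, 0], "rotation": [0, 0, 0], "gripper": 0},
])

```text
t: 1.92
eef_pos: [0.43, -0.3755, 0.098]
orientation: [-0.001, 1.0, -0.0, -0.001]
force: [0.4, 0.1, 0.4]
opening: 0.0001
```

```bash
python3 - <<'E'
from h import *
o=arm.get_obs();print(o['t'],o['eef_pos'],o['force'],o['opening'])
t=capture('top');s=capture('side')
a=cv2.resize(t['image'][200:330,300:430],(520,520));b=cv2.resize(s['image'][220:350,240:370],(520,520))
cv2.imwrite('pics/z2.png',cv2.resize(np.hstack([a,b]),(800,400))[:,:,::-1])
E
```

```text
1.9167 [ 0.42995953 -0.37550439  0.09803478] [0.40631177 0.14713305 0.35166856] 7.802386463986148e-05
```

View pics/z2.png

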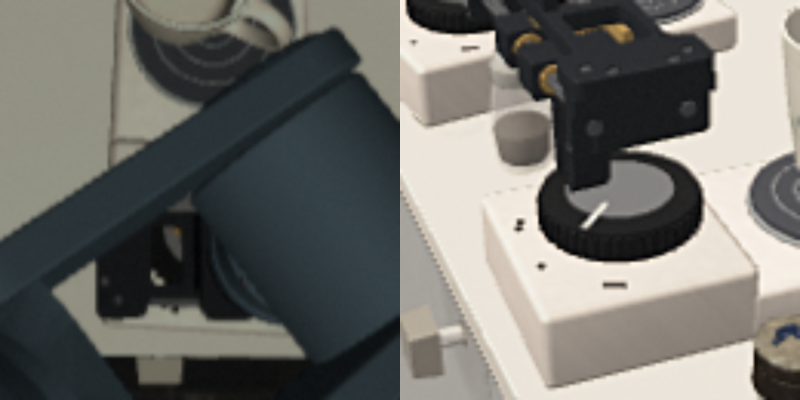

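In the side crop, the shut fingers hang about 23 mm above the robot-side half of dial A. The pointer is still visible, and the arm hides the dial in the top view. I'll lower the fingers gently onto it.

Request:
send_rows([
  {"offset": [0.005, -0.0035, 0.01], "rotation": [0, 0, 0], "gripper": 0},
  {"offset": [0, 0, 0.008], "rotation": [0, 0, 0], "gripper": 0},
  {"offset": [0, 0, 0.002], "rotation": [0, 0, 0], "gripper": 0},
  {"offset": [0, 0, 0.002], "rotation": [0, 0, 0], "gripper": 0},
  {"offset": [0, 0, 0.002], "rotation": [0, 0, 0], "gripper": 0},
  {"offset": [0, 0, 0.001], "rotation": [0, 0, 0], "gripper": 0},
  {"offset": [0, 0, 0], "rotation": [0, 0, 0], "gripper": 0},
  {"offset": [0, 0, 0], "rotation": [0, 0, 0], "gripper": 0},
  {"offset": [0, 0, 0], "rotation": [0, 0, 0], "gripper": 0},
  {"offset": [0, 0, 0], "rotation": [0, 0, 0], "gripper": 0},
])

```text
t: 2.85
eef_pos: [0.436, -0.3726, 0.0742]
orientation: [0.0, 1.0, -0.0, 0.0]
force: [1.0, -0.3, 4.1]
opening: 0.0004
```

Request:
send_rows([
  {"offset": [0, 0, 0.002], "rotation": [0, 0, 0], "gripper": 0},
  {"offset": [-0.0014, -0.0022, 0], "rotation": [0, 0, 0], "gripper": 0},
  {"offset": [-0.0012, -0.0023, 0], "rotation": [0, 0, 0], "gripper": 0},
  {"offset": [-0.001, -0.0024, 0], "rotation": [0, 0, 0], "gripper": 0},
  {"offset": [-0.0008, -0.0025, 0], "rotation": [0, 0, 0], "gripper": 0},
  {"offset": [-0.0005, -0.0026, 0], "rotation": [0, 0, 0], "gripper": 0},
  {"offset": [-0.0004, -0.0026, 0], "rotation": [0, 0, 0], "gripper": 0},
  {"offset": [-0.0001, -0.0026, 0], "rotation": [0, 0, 0], "gripper": 0},
  {"offset": [0, 0, 0], "rotation": [0, 0, 0], "gripper": 0},
  {"offset": [0, 0, 0], "rotation": [0, 0, 0], "gripper": 0},
])

```text
t: 3.68
eef_pos: [0.4309, -0.3563, 0.0727]
orientation: [0.001, 1.0, -0.0, 0.001]
force: [0.2, -2.1, 6.4]
opening: 0.0001
```

```bash
cat >> h.py <<'E'
def ptr(name=None):
    s=capture('side')
    if name: cv2.imwrite(f'pics/{name}.png',cv2.resize(s['image'][240:350,250:370],(600,550))[:,:,::-1])
    g=cv2.cvtColor(s['image'],cv2.COLOR_RGB2GRAY)
    c=np.array([.4595,-.3547]); z=.073
    # search ring of dial top for light pixels
    for r in (.032,.037,.041):
        best=[]
        for a in range(0,181,1):
            p=[c[0]-r*np.sin(np.radians(a)),c[1]-r*np.cos(np.radians(a)),z]
            u,v=proj(s,p); best.append(cv2.getRectSubPix(g,(1,1),(float(u),float(v)))[0,0])
        b=np.array(best); print(r,'bright angles',np.where(b>110)[0].tolist()[:40],'max',b.max(),b.argmax())
E
python3 - <<'E'
from h import *
o=arm.get_obs();print(o['t'],o['eef_pos'],o['force']);ptr('z3')
E
```

```text
3.6833 [ 0.43090322 -0.35632837  0.07270187] [ 0.18772194 -2.05378325  6.352892  ]
0.032 bright angles [] max 43 12
0.037 bright angles [83, 84, 85, 86] max 136 84
0.041 bright angles [77, 78, 79, 80, 81, 82, 83, 84] max 188 79
```

View pics/z3.png

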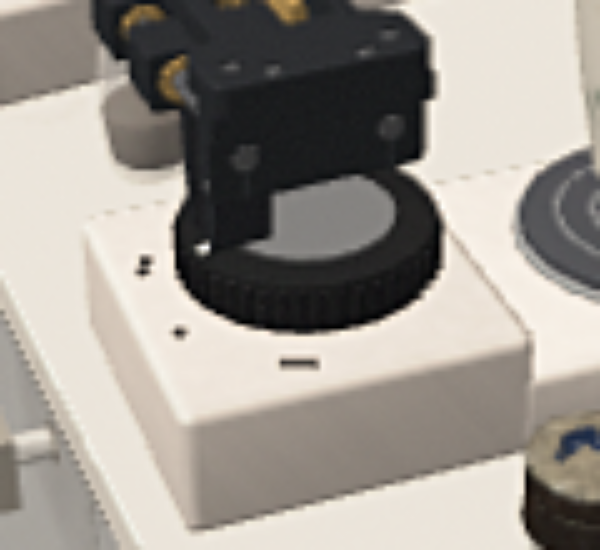

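The pointer tip shows at (203,247) in the crop, about 80°. The dial has followed the finger with no slip, with 6.4 N down and 2.1 N sideways. It needs about 35° more.

Request:
send_rows([
  {"offset": [0.0001, -0.0026, 0], "rotation": [0, 0, 0], "gripper": 0},
  {"offset": [0.0004, -0.0026, 0], "rotation": [0, 0, 0], "gripper": 0},
  {"offset": [0.0005, -0.0026, 0], "rotation": [0, 0, 0], "gripper": 0},
  {"offset": [0.0008, -0.0025, 0], "rotation": [0, 0, 0], "gripper": 0},
  {"offset": [0.001, -0.0024, 0], "rotation": [0, 0, 0], "gripper": 0},
  {"offset": [0.0012, -0.0023, 0], "rotation": [0, 0, 0], "gripper": 0},
  {"offset": [0.0014, -0.0022, 0], "rotation": [0, 0, 0], "gripper": 0},
  {"offset": [0, 0, 0], "rotation": [0, 0, 0], "gripper": 0},
  {"offset": [0, 0, 0], "rotation": [0, 0, 0], "gripper": 0},
  {"offset": [0, 0, 0], "rotation": [0, 0, 0], "gripper": 0},
])

```text
t: 4.57
eef_pos: [0.4363, -0.3385, 0.0725]
orientation: [0.001, 1.0, -0.0, 0.001]
force: [0.6, -0.1, 6.0]
opening: 0.0003
```

```bash
python3 - <<'E'
from h import *
o=arm.get_obs();print(o['t'],o['eef_pos'],o['force']);ptr('z4')
E
```

```text
4.5667 [ 0.4362701  -0.338524    0.07245053] [ 0.59342978 -0.06165808  5.99126682]
0.032 bright angles [] max 76 180
0.037 bright angles [114, 115, 116, 117, 118, 119, 120, 121, 122, 123] max 168 117
0.041 bright angles [116, 117, 118, 119, 120, 121, 122, 123] max 202 121
```

View pics/z4.png

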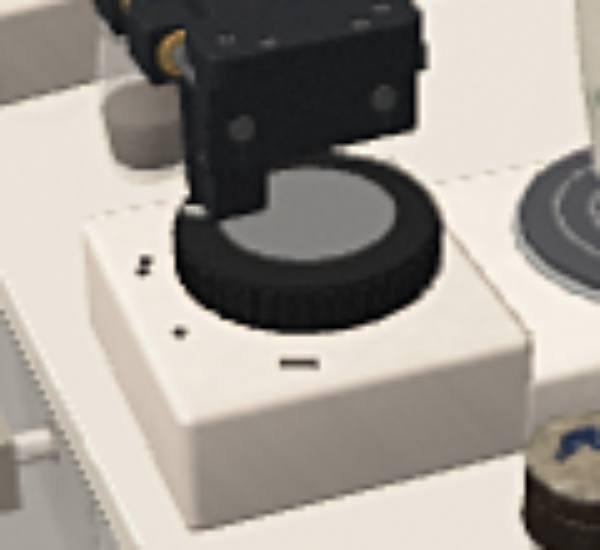

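The pointer tip is at (195,210) in the crop, at about 117°, and the sideways force has dropped to about zero, so it looks to be in the click. I'll lift straight off and retreat.

Request:
send_rows([
  {"offset": [0, 0, -0.002], "rotation": [0, 0, 0], "gripper": 0},
  {"offset": [0, 0, -0.004], "rotation": [0, 0, 0], "gripper": 0},
  {"offset": [0, 0, -0.015], "rotation": [0, 0, 0], "gripper": 0},
  {"offset": [0, 0, -0.03], "rotation": [0, 0, 0], "gripper": 0},
  {"offset": [0, 0, -0.035], "rotation": [0, 0, 0], "gripper": 0},
  {"offset": [-0.01, 0.01, -0.035], "rotation": [0, 0, 0], "gripper": 0},
  {"offset": [-0.03, 0.02, -0.015], "rotation": [0, 0, 0], "gripper": 0},
  {"offset": [-0.03, 0.02, 0], "rotation": [0, 0, 0], "gripper": 0},
  {"offset": [-0.03, 0.02, 0], "rotation": [0, 0, 0], "gripper": 0},
  {"offset": [-0.03, 0.02, 0], "rotation": [0, 0, 0], "gripper": 0},
])

```text
t: 5.45
eef_pos: [0.3043, -0.4278, 0.2078]
orientation: [-0.0, 1.0, 0.0, -0.0]
force: [1.2, -0.5, -1.7]
opening: 0.0003
```

Request:
send_rows([
  {"offset": [-0.03, 0.02, 0], "rotation": [0, 0, 0], "gripper": 0},
  {"offset": [-0.03, 0.02, 0], "rotation": [0, 0, 0], "gripper": 0},
  {"offset": [-0.01, 0.025, 0], "rotation": [0, 0, 0], "gripper": 0},
  {"offset": [0, 0.025, 0], "rotation": [0, 0, 0], "gripper": 0},
  {"offset": [0, 0, 0], "rotation": [0, 0, 0], "gripper": 0},
  {"offset": [0, 0, 0], "rotation": [0, 0, 0], "gripper": 0},
  {"offset": [0, 0, 0], "rotation": [0, 0, 0], "gripper": 0},
  {"offset": [0, 0, 0], "rotation": [0, 0, 0], "gripper": 0},
  {"offset": [0, 0, 0], "rotation": [0, 0, 0], "gripper": 0},
  {"offset": [0, 0, 0], "rotation": [0, 0, 0], "gripper": 0},
])

```text
t: 6.28
eef_pos: [0.2361, -0.5169, 0.2078]
orientation: [-0.0, 1.0, 0.0, -0.0]
force: [-0.2, -0.4, -0.3]
opening: 0.0006
```

```bash
python3 - <<'E'
from h import *
o=arm.get_obs();print(o['t'],o['eef_pos'],o['force']);ptr()
t=capture('top');save(t,'top9')
a=cv2.imread('pics/top0.png').astype(int);b=cv2.imread('pics/top9.png').astype(int)
d=np.abs(a-b).max(2);d=(d[100:315,165:520]>40);print('changed px by block cols',[(165+20*i,int(d[:,20*i:20*i+20].sum())) for i in range(18)])
z=lambda i,u,v,w:cv2.resize(i[v:v+w,u:u+w],(400,400))
I=t['image'][:,:,::-1]
cv2.imwrite('pics/z5.png',np.hstack([z(I,315,225,100),z(I,170,160,340)]))
E
```

```text
6.2833 [ 0.23610952 -0.51691942  0.20779724] [-0.23844022 -0.40189787 -0.29841291]
0.032 bright angles [120, 121, 122, 123, 124, 125, 126, 127, 128, 129, 130, 131, 132, 133, 142, 147, 148, 149, 150, 151, 152, 153, 154, 155, 156, 157, 158, 159, 160, 161, 162, 163, 164, 165, 166, 167, 168, 169, 170, 171] max 209 129
0.037 bright angles [119, 120, 121, 122, 123, 124, 125, 126, 127, 128, 129] max 207 127
0.041 bright angles [119, 120, 121, 122, 123, 124, 125, 126, 127, 128] max 201 125
changed px by block cols [(165, 0), (185, 0), (205, 0), (225, 0), (245, 0), (265, 0), (285, 0), (305, 0), (325, 2), (345, 46), (365, 40), (385, 6), (405, 0), (425, 0), (445, 0), (465, 0), (485, 0), (505, 0)]
```

View pics/z5.png

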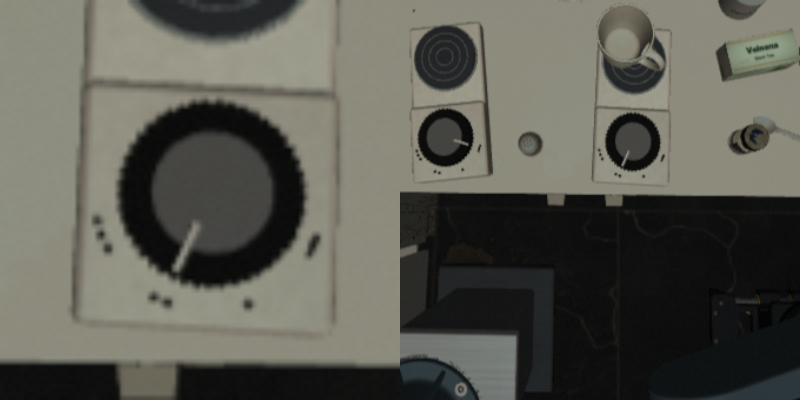

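From above, the pointer end at (178,270) sits at about 113° and points at the two dots (160,300). Only pixels at dial A have changed: the mug, dial B, the shaker and the jar haven't moved. I'll hand in.

```bash
python3 -c "
from cell import arm
arm.sign_off()"
```

```text
the job is handed in; nothing more can be done
```

Dial A, in front of the mug, is now at the two-dot setting, and the job is handed in. It started resting between off and one dot. I pressed the shut fingertips on its top with about 6 N, 30 mm from the axis, and swept it about 70° clockwise. Then I lifted straight off and backed away, finishing at 6.3 s.

- **Setting:** the last top view shows the pointer at about 113° against the two-dot mark at about 115°. The sideways force had dropped to about zero before I lifted, as expected in a click.
- **Nothing else moved:** comparing the top views from before and after, only columns 325–405 of the picture changed, which is where dial A is. Dial B, the salt shaker and the spice jar are unchanged. The mug shares those columns, and I saw no shift in the last top view.
- **Disagreement:** the rough side-view angle reading gave 119–129° at the end. It relies on approximate geometry and had already read a few degrees high, so I trusted the top view.

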